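Lay out the key room's morning polishing bench

TASK

Set out the morning's work on the three slate rounds, one station to each, centred: the whetstone on the end slate beside the awl, lying flat and lengthways straight ahead from the robot (parallel with the table's side edges), with the brass lock plate centred on top of it, face up and lengthways along the stone; the glass lamp chimney upright on the end slate beside the lamp foot; and the tin canister upright on the slate between them, so the polish serves both. Set each thing down gently without dropping it, never tip the glass, leave the awl and the lamp foot where they are, and leave everything released and still.

Things in the scene. Friction and masses are not known exactly. Their poses are not given: they have to be found in the camera images.
- stone_center (a point): rough mid-grey whetstone, a plain loose block 110 mm long (its x), 50 mm wide (its y) and 26 mm high, about 0.36 kg, lying flat on the table at any yaw. The point is its centre, 13 mm above its underside
- plate_center (a point): polished brass lock escutcheon, a loose flat plate with rounded ends, 74 mm long (its x), 34 mm wide (its y, straight parallel sides over the middle 40 mm) and 7 mm thick, about 0.11 kg, with a dark keyhole and two screw holes in its face; lies flat, face up (z up), at any yaw. The point is its centre, 3.5 mm above its underside
- tin_center (a point): loose tin canister, upright and round: body 54 mm in diameter up to 64 mm high, then a knurled screw cap 47 mm in diameter from 67 to 86 mm, about 0.22 kg. The point is on its axis, half-way up, 43 mm above its underside; z is up
- chimney_center (a point): loose green glass lamp chimney, an upright open tube 140 mm high, walls 3 mm, about 0.16 kg: 56 mm in diameter at the foot, bulging to 68 mm at 35 mm up, narrowing to a straight neck 42 mm in diameter from 85 mm up to the top. The point is on its axis, half-way up, 70 mm above its underside; z is up
- slate_a: one of three identical dark slate rounds, 120 mm across and 6 mm thick, fixed to the table in a loose left-to-right row; which of the three lies where changes from start to start. Origin at the centre of its underside, on the table top (its upper face is 6 mm above the origin); its x axis always points straight ahead of the robot, parallel with the table's side edges
- slate_b: one of three identical dark slate rounds, 120 mm across and 6 mm thick, fixed to the table in a loose left-to-right row; which of the three lies where changes from start to start. Origin at the centre of its underside, on the table top (its upper face is 6 mm above the origin); its x axis always points straight ahead of the robot, parallel with the table's side edges
- slate_c: one of three identical dark slate rounds, 120 mm across and 6 mm thick, fixed to the table in a loose left-to-right row; which of the three lies where changes from start to start. Origin at the centre of its underside, on the table top (its upper face is 6 mm above the origin); its x axis always points straight ahead of the robot, parallel with the table's side edges
- lamp: squat brass lamp foot without its glass, 90 mm across, 76 mm high, standing just beyond one end of the row of slates (left or right, it changes), 110 to 220 mm from the centre of that end slate and over 300 mm from the others; not to be moved. Origin at the centre of its underside
- awl_center (a point): horn-handled iron awl, about 160 mm long and 26 mm thick at the handle, lying just beyond the other end of the row of slates, 110 to 220 mm from the centre of that end slate and over 300 mm from the others; not to be moved. The point is where handle meets blade, near mid-length, 11.5 mm above the table; x points to the tip
Not all that is in view belongs to the job. What is meant by the part that bears stone_center is not green, purple or turquoise, and is the larger of those in its own colour.

How it is judged:
At the end, for the whole second after the job is handed in: Stone within 15 mm of the centre of the slate by the awl, plate within 12 mm of the stone's centre, chimney and tin within 15 mm of the centres of the slate by the lamp and the middle one; stone within 17 deg of straight ahead, plate of the stone; level within 5 deg, resting, still (((horizontal distance between slate_a and awl_center below 0.27 m and horizontal distance between slate_c and lamp below 0.27 m and horizontal distance between stone_center and slate_a below 0.015 m and horizontal distance between tin_center and slate_b below 0.015 m and horizontal distance between chimney_center and slate_c below 0.015 m) or (horizontal distance between slate_a and awl_center below 0.27 m and horizontal distance between slate_b and lamp below 0.27 m and horizontal distance between stone_center and slate_a below 0.015 m and horizontal distance between tin_center and slate_c below 0.015 m and horizontal distance between chimney_center and slate_b below 0.015 m) or (horizontal distance between slate_b and awl_center below 0.27 m and horizontal distance between slate_c and lamp below 0.27 m and horizontal distance between stone_center and slate_b below 0.015 m and horizontal distance between tin_center and slate_a below 0.015 m and horizontal distance between chimney_center and slate_c below 0.015 m) or (horizontal distance between slate_b and awl_center below 0.27 m and horizontal distance between slate_a and lamp below 0.27 m and horizontal distance between stone_center and slate_b below 0.015 m and horizontal distance between tin_center and slate_c below 0.015 m and horizontal distance between chimney_center and slate_a below 0.015 m) or (horizontal distance between slate_c and awl_center below 0.27 m and horizontal distance between slate_b and lamp below 0.27 m and horizontal distance between stone_center and slate_c below 0.015 m and horizontal distance between tin_center and slate_a below 0.015 m and horizontal distance between chimney_center and slate_b below 0.015 m) or (horizontal distance between slate_c and awl_center below 0.27 m and horizontal distance between slate_a and lamp below 0.27 m and horizontal distance between stone_center and slate_c below 0.015 m and horizontal distance between tin_center and slate_b below 0.015 m and horizontal distance between chimney_center and slate_a below 0.015 m)) and angle between the x axis of stone_center and the x axis of slate_a, either way round below 0.3 rad and angle between the x axis of plate_center and the x axis of stone_center, either way round below 0.3 rad and horizontal distance between plate_center and stone_center below 0.012 m and angle between each of stone_center, plate_center, tin_center, chimney_center's own z axis and vertical below 0.1 rad and height (world z) of stone_center between 0.015 and 0.023 m and height (world z) of tin_center between 0.045 and 0.053 m and height (world z) of chimney_center between 0.072 and 0.08 m and height (world z) of plate_center between 0.0315 and 0.0395 m and linear speed of each of stone, plate, tin, chimney below 0.01 m/s and angular speed of each of stone, plate, tin, chimney below 0.1 rad/s); the robot touches nothing.
It fails at once if the lamp foot or the awl is shifted by more than 20 mm (distance of any of lamp, awl_center from where it was at the start of the episode above 0.02 m).
It fails at once if the glass chimney is tipped by more than 40 degrees (angle between chimney_center's own z axis and vertical above 0.7 rad).
It fails at once if one of the four things is dropped (falls free, touching nothing, faster than 0.5 m/s: a drop of more than about 13 mm) ((contact force between stone and anything else below 0.02 N and linear speed of stone above 0.5 m/s) or (contact force between plate and anything else below 0.02 N and linear speed of plate above 0.5 m/s) or (contact force between tin and anything else below 0.02 N and linear speed of tin above 0.5 m/s) or (contact force between chimney and anything else below 0.02 N and linear speed of chimney above 0.5 m/s)).
It also fails if it takes over 125 s, if anything falls off the work surface, if the arm or the gripper's body presses on something with over 40 N, if the wrist force passes 120 N, or if a joint passes its speed limit or range.

ROBOT

A 6-joint arm with a two-finger parallel gripper is mounted at the origin on the work surface. World frame = base frame: x ahead of the robot, y to its left, z up, the work surface at z = 0. Lengths are in m, angles in rad, forces in N, time in s.
With the tool pointing down it reaches from about 0.3 to 0.875 m from the base axis. Payload 6.4 kg.
Tool frame: the origin (TCP) lies between the finger pads; the fingertips stand 19 mm ahead of it and the grasp point (between the pads) is the TCP; z points along the fingers, y is the direction in which the jaws open and shut (so a half turn about z gives the same grasp; the last joint's range is limited). The gripper opens to 85 mm and grips with 20 to 120 N. Pads are 22 mm wide; open, the fingers measure 114 mm over their backs; the gripper's body (76 mm by 85 mm) begins 54 mm behind the grasp point. The pads swing forward as they close: fully open they stand 13 mm farther back than shut.
Start: joints at [1.102, 0.181, 1.607, -0, 1.354, -0.206], TCP at [0.149, 0.555, 0.25] pointing down, gripper open.
Joint ranges: [-2.99, 2.99], [-0.89, 2.07], [0.3, 2.58], [-1.14, 4.28], [0, 2.63], [-3.12, 3.12]. Speed limits (rad/s): [2.57, 2.57, 3.01, 3.14, 3.14, 3.14].

INTERFACE

Orientations are given as a unit quaternion [w, x, y, z].
In Python, from bench import * gives the robot as it stands.
- The arm moves only by the tool apply_moves, never from a script. Its argument "moves" is a list that holds one entry, the list of rows, each a list of 7 numbers: the shift along the tool's x, y, z in cm, then the turn, a rotation vector about the tool's x, y, z in rad, then the opening, from 0 (shut) to 1 (fully open). A call has 1 to 8 rows; each row is the pose to reach, as a shift and turn from the pose commanded when the call began, along the tool's axes at that moment; what a row does not reach only later rows make up. A row lasts 1/10 s, in which the tool goes at most 50 mm and 8.59 degrees, less where a joint would pass 70% of its speed; a pose out of reach is approached as far as the arm can. A call with a gripper value outside its range is refused whole. The fingers move at their own pace and stop on an object; the grip force is fixed at half the most. Time passes only in rows, so rows that repeat a pose let the fingers close. It gives the time, the measured TCP pose, the force and the opening at its end, in the units of the state.
- get_obs(): the state, without advancing time (a new reading comes with each control period).
- camera(name): name is "scene" or "top" or "wrist"; returns the picture (400x640x3 uint8, red, green, blue); there is no depth.
- get_calibration(name): a dict with "vertical_fov" (degrees; the focal length in pixels is half the picture's height over the tangent of half this angle, whatever the lens; pixels are square), "cx", "cy" (the principal point, pixels), "R" (3x3) and "t" (3): a world point X has camera coordinates R X + t. Camera axes: x right, y down, z forward; pixel columns grow to the right and rows downward; lengths in m; the calibration is good to about 2 mm. The wrist camera is an equidistant fisheye: a pixel r from the principal point sees the ray r / f radians off the axis. A picture is of the moment at which its call begins: read the wrist's pose just before it. get_calibration takes no time and is no camera call; for the wrist camera it gives the pose at the moment of the call.
- hand_in(): hands the job in, once; it reports no verdict.
The state is a dict: "time_s": time; "q": joint angles; "dq": joint speeds; "joint_efforts": joint torques, N m; "eef_pos": TCP position; "eef_rot": TCP orientation; "wrist_force": force on the tool from outside, world axes, zero at the start; "torque": the same for the moment, N m; "opening": opening from 0.0 (shut) to 1.0 (fully open).
Only numpy, scipy, OpenCV 4.12 (cv2) and the standard library are available. Lean on these libraries where they do the work, as an engineer would, in place of code of your own. Each camera call takes 0.05 s, during which the arm holds its last target. There are 200 camera calls.

## Working session

There is one attempt and no reset: what is moved stays moved. The work goes in short steps, Python scripts to look and compute and a tool call to move; the robot and the scene stay as the last step left them, time stands still between calls to the robot, and variables do not carry over. Pictures are saved under pics/ and viewed, about 12 in all and at most 16, crops included, and the job is handed in when it is done.

Besides the shell and the picture viewer there is one more tool, called after "Emit:" by a JSON object that holds its "method" and its "body", one argument or row to a line. apply_moves: Moves the arm, as the interface text tells. Its arguments: {"type":"object","properties":{"moves":{"type":"array","items":{"type":"array","items":{"type":"array","items":{"type":"number"}}}}},"required":["moves"]}

```bash
ls; mkdir -p pics; python3 - <<'E'
from bench import *
import cv2
o=get_obs();print({k:o[k] for k in('time_s','eef_pos','eef_rot','opening')})
for n in("top","scene"):
    c=get_calibration(n);print(n,c)
    cv2.imwrite(f'pics/{n}0.png',camera(n)[:,:,::-1])
E
```

```text
pics
{'time_s': 0.0, 'eef_pos': array([0.14911693, 0.55480372, 0.24937959]), 'eef_rot': array([-2.83681910e-04,  1.31019589e-01,  9.91379397e-01, -8.22828087e-04]), 'opening': 1.0001709465823998}
top {'vertical_fov': 53.43289382518182, 'cx': 321.36871965614336, 'cy': 198.87326772622427, 'R': array([[ 0.07330888, -0.99728974,  0.00624313],
       [-0.97442494, -0.07295865, -0.21253957],
       [ 0.21241903,  0.00949758, -0.97713252]]), 't': array([-0.08208692,  0.50040931,  1.08565273])}
scene {'vertical_fov': 56.34651147595285, 'cx': 322.7055984460541, 'cy': 197.92095678633498, 'R': array([[ 0.64254868,  0.76591771, -0.02238861],
       [ 0.4873366 , -0.43103809, -0.75941372],
       [-0.59129876,  0.4770495 , -0.65022269]]), 't': array([-0.295012  , -0.20837873,  1.24602533])}
```

View pics/top0.png

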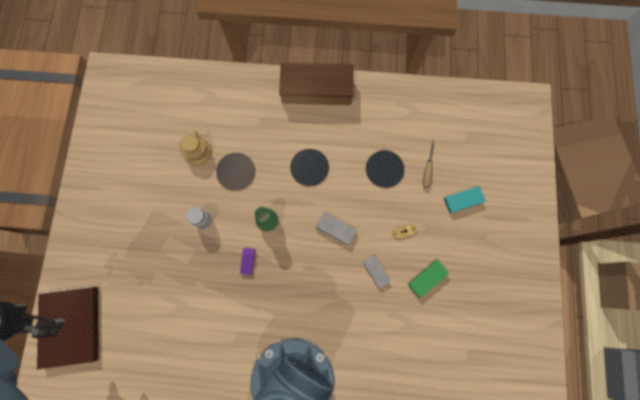

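View pics/scene0.png

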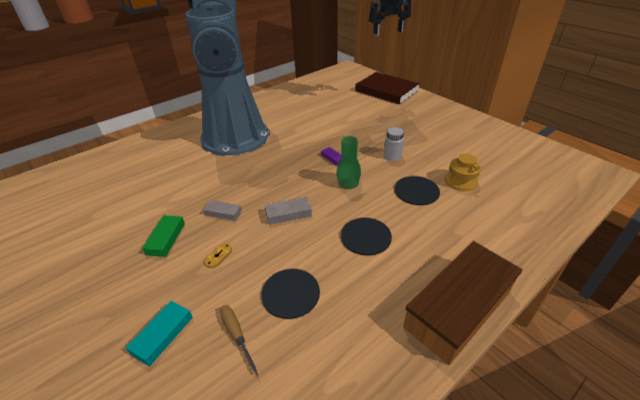

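Top view: lamp foot (195,149), slates (236,171), (310,167), (385,169), awl (429,165), so the stone goes on the right slate and the chimney on the left. Other things: plate (404,231), tin (199,217), chimney (266,218).
Stone candidates: grey (336,228), smaller grey (377,272), turquoise (465,200), green (428,278), purple (248,262). I choose the larger grey at (336,228).

```bash
cat > h.py <<'E'
from bench import *
import cv2, numpy as np
from scipy.spatial.transform import Rotation as Rn
def ray(c,p,H=400,fish=False):
    f=H/2/np.tan(np.radians(c['vertical_fov'])/2)
    d=np.array([(p[0]-c['cx'])/f,(p[1]-c['cy'])/f]); 
    if fish:
        r=np.hypot(*d); v=np.array([*(d*(np.sin(r)/max(r,1e-9))),np.cos(r)])
    else: v=np.array([*d,1.])
    R=np.array(c['R']); t=np.array(c['t']); v=R.T@v
    return -R.T@t, v/np.linalg.norm(v)
def plane(c,p,z,fish=False):
    o,d=ray(c,p,fish=fish); return o+d*(z-o[2])/d[2]
def tri(rays):
    A=np.zeros((3,3));b=np.zeros(3)
    for o,d in rays:
        P=np.eye(3)-np.outer(d,d);A+=P;b+=P@o
    x=np.linalg.solve(A,b); return x,[np.linalg.norm((np.eye(3)-np.outer(d,d))@(x-o)) for o,d in rays]
def blob(im,seed,tol=14):
    m=np.zeros((im.shape[0]+2,im.shape[1]+2),np.uint8)
    cv2.floodFill(cv2.GaussianBlur(im,(3,3),0),m,tuple(seed),0,(tol,)*3,(tol,)*3,4|(255<<8)|cv2.FLOODFILL_MASK_ONLY|cv2.FLOODFILL_FIXED_RANGE)
    m=m[1:-1,1:-1]; m=cv2.morphologyEx(m,cv2.MORPH_CLOSE,np.ones((5,5)))
    k,_=cv2.findContours(m,cv2.RETR_EXTERNAL,cv2.CHAIN_APPROX_NONE)
    return max(k,key=cv2.contourArea)
def cen(k):
    M=cv2.moments(k);return np.array([M['m10']/M['m00'],M['m01']/M['m00']])
E
python3 - <<'E'
from h import *
np.set_printoptions(precision=4,suppress=True)
T=camera('top');S=camera('scene');ct=get_calibration('top');cs=get_calibration('scene')
seeds=dict(sl_lamp=((236,175),(417,190),.006,22),sl_mid=((310,167),(366,236),.006,22),sl_awl=((385,169),(291,293),.006,22),
 stone=((336,226),(287,206),.026,18),small=((377,270),(222,207),.02,18),plate=((398,233),(212,258),.007,40),tincap=((198,214),(395,131),.086,30),chim=((264,216),(349,145),.14,25))
vis={'t':T.copy(),'s':S.copy()}
for n,(a,b,z,tol) in seeds.items():
    ka,kb=blob(T,a,tol),blob(S,b,tol)
    cv2.drawContours(vis['t'],[ka],-1,(255,0,0),1);cv2.drawContours(vis['s'],[kb],-1,(255,0,0),1)
    pa,pb=cen(ka),cen(kb); x,r=tri([ray(ct,pa),ray(cs,pb)])
    P=np.array([plane(ct,q[0],z)[:2] for q in ka]).astype(np.float32)*1000
    rr=cv2.minAreaRect(P)
    print(n,pa.round(1),pb.round(1),'tri',x,'res',np.round(r,4),'plane',plane(ct,pa,z)[:2],plane(cs,pb,z)[:2],'rect',np.round(rr[0]),np.round(rr[1]),round(rr[2],1))
for n,p in dict(lamp=(195,149),awl=(429,180),box=(318,97)).items(): print(n,plane(ct,p,.03))
v=np.vstack([cv2.resize(vis['t'][130:300,170:490],None,fx=2.4,fy=2.4)[:,:768], ]);cv2.imwrite('pics/m1.png',v[:,:,::-1])
E
```

```text
sl_lamp [235.1 171.3] [416.6 190.3] tri [ 0.584   0.2252 -0.0009] res [0.0009 0.0009] plane [0.5814 0.2228] [0.5891 0.219 ] rect [582. 223.] [115. 111.] 49.8
sl_mid [309.4 167.2] [365.7 236.3] tri [ 0.6142  0.0009 -0.0006] res [0.0015 0.0015] plane [ 0.6112 -0.0007] [ 0.6191 -0.0024] rect [612.  -1.] [108. 107.] 4.3
sl_awl [384.6 168.7] [290.  293.5] tri [ 0.6265 -0.2295 -0.0008] res [0.0011 0.0011] plane [ 0.6238 -0.2294] [ 0.6312 -0.2309] rect [ 625. -229.] [108. 107.] 47.5
stone [335.9 227.2] [287.3 206.8] tri [ 0.4311 -0.0921  0.0251] res [0.0008 0.0008] plane [ 0.4305 -0.0928] [ 0.4323 -0.0919] rect [431. -92.] [111.  51.] 64.8
small [376.6 270.7] [221.6 207.3] tri [ 0.3161 -0.2152  0.0193] res [0.0016 0.0016] plane [ 0.3154 -0.2166] [ 0.3177 -0.2141] rect [ 316. -216.] [88. 40.] 34.1
plate [309.  234.3] [ 97.7 322.6] tri [ 0.4445 -0.2805  0.0614] res [0.2664 0.2664] plane [ 0.4066 -0.016 ] [ 0.4428 -0.5504] rect [434. -12.] [1044. 1509.] 0.3
tincap [193.8 214.6] [395.2 130.8] tri [0.4279 0.3028 0.0846] res [0.0002 0.0002] plane [0.4276 0.3022] [0.4295 0.3011] rect [427. 303.] [45. 47.] 4.3
chim [263.8 217. ] [348.4 164.1] tri [0.438  0.1114 0.0632] res [0.0016 0.0016] plane [0.4267 0.101 ] [0.5154 0.0348] rect [426. 101.] [11. 24.] 50.6
lamp [0.635  0.3455 0.03  ]
awl [ 0.5913 -0.3587  0.03  ]
box [ 0.8322 -0.0105  0.03  ]
```

View pics/m1.png

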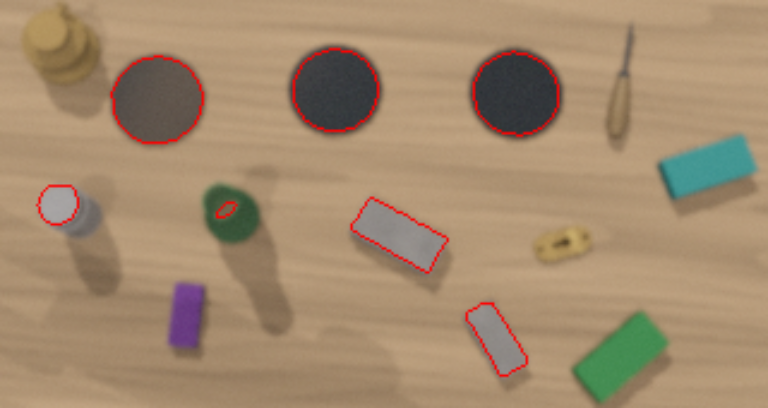

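Segmentation is sound: the large grey block measures 111x51 mm, top at 25 mm, so it is the stone; the small grey is 88x40. Slate centres lie on the table plane, and the awl is 130 mm from the right slate. Moving over the stone.

```bash
cat >> h.py <<'E'
def go(x,y,z,psi):
    """row (cm, rad) taking the tool to x,y,z, pointing down, jaw axis at psi deg (mod 180)"""
    o=get_obs(); q=o['eef_rot']; R=Rn.from_quat(q[[1,2,3,0]]); M=R.as_matrix()
    s=M.T@(np.array([x,y,z])-o['eef_pos'])*100
    cur=np.degrees(np.arctan2(M[1,1],M[0,1])); best=None
    q1=np.arctan2(y,x)
    for k in range(-3,4):
        p=psi+180*k; q6=o['q'][5]+np.radians(cur-p)+q1-o['q'][0]
        if abs(q6)<2.9 and (best is None or abs(p-cur)<abs(best-cur)): best=p
    a=np.radians(best); yt=np.array([np.cos(a),np.sin(a),0]); zt=np.array([0,0,-1.]); xt=np.cross(yt,zt)
    rv=(R.inv()*Rn.from_matrix(np.c_[xt,yt,zt])).as_rotvec()
    print('t',round(o['time_s'],2),'pos',o['eef_pos'].round(4),'psi',round(cur,1),'F',o['wrist_force'].round(1),'open',round(o['opening'],3),'ROW',s.round(2),rv.round(3))
E
python3 -c "
from h import *
go(.431,-.092,.2,-25.2)"
```

```text
t 0.2 pos [0.1492 0.555  0.2497] psi 74.9 F [ 0.  -0.3 -0.3] open 1.002 ROW [-44.02 -55.15   5.02] [-1.000e-03  1.000e-03  1.748e+00]
```

Emit:
{"method": "apply_moves", "body": {
  "moves": [
    [[-44, -55.1, 5, 0, 0, 1.748, 1], [-44, -55.1, 5, 0, 0, 1.748, 1], [-44, -55.1, 5, 0, 0, 1.748, 1], [-44, -55.1, 5, 0, 0, 1.748, 1], [-44, -55.1, 5, 0, 0, 1.748, 1], [-44, -55.1, 5, 0, 0, 1.748, 1], [-44, -55.1, 5, 0, 0, 1.748, 1], [-44, -55.1, 5, 0, 0, 1.748, 1]]
  ]
}}

```text
time_s: 1.0
eef_pos: [0.309, 0.1878, 0.2221]
eef_rot: [0.0, 0.67, 0.742, 0.0]
wrist_force: [0.8, 0.7, 0.7]
opening: 1.003
```

```bash
python3 -c "
from h import *
go(.431,-.092,.2,-25.2)"
```

```text
t 1.0 pos [0.309  0.1878 0.2221] psi 5.9 F [0.8 0.7 0.7] open 1.003 ROW [-29.08   9.27   2.21] [ 0.001 -0.     0.542]
```

Emit:
{"method": "apply_moves", "body": {
  "moves": [
    [[-29.1, 9.3, 2.2, 0, 0, 0.542, 1], [-29.1, 9.3, 2.2, 0, 0, 0.542, 1], [-29.1, 9.3, 2.2, 0, 0, 0.542, 1], [-29.1, 9.3, 2.2, 0, 0, 0.542, 1], [-29.1, 9.3, 2.2, 0, 0, 0.542, 1], [-29.1, 9.3, 2.2, 0, 0, 0.542, 1], [-29.1, 9.3, 2.2, 0, 0, 0.542, 1], [-29.1, 9.3, 2.2, 0, 0, 0.542, 1]]
  ]
}}

```text
time_s: 1.8
eef_pos: [0.4326, -0.091, 0.1996]
eef_rot: [-0.001, 0.844, 0.537, -0.0]
wrist_force: [-0.5, 0.4, -0.2]
opening: 0.995
```

```bash
python3 -c "
from h import *
go(.431,-.092,.2,-25.2)
c=get_calibration('wrist');print(c['vertical_fov'],c['cx'],c['cy'])
im=camera('wrist');np.savez('w1',im=im,**c)
cv2.imwrite('pics/w1.png',im[:,:,::-1])"
```

```text
t 1.8 pos [ 0.4326 -0.091   0.1996] psi -25.0 F [-0.5  0.4 -0.2] open 0.995 ROW [-0.16 -0.1  -0.04] [-0.001 -0.     0.003]
65.70646984690485 322.083499823916 196.87856171999866
```

View pics/w1.png

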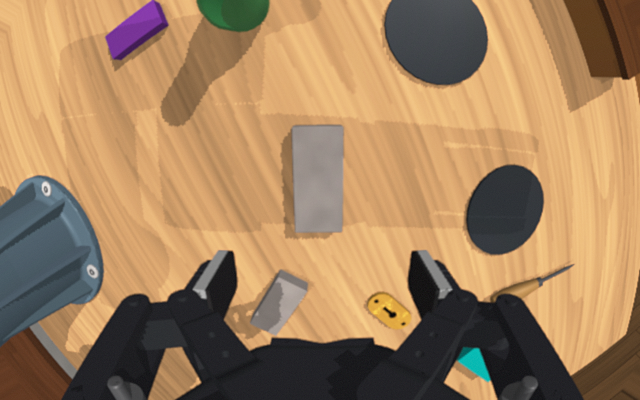

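Wrist view: stone (318,178), middle slate (436,37), awl-side slate (506,209), plate face up at (389,310) and the smaller grey decoy at (280,302). This confirms the choice of stone. Measuring from here.

```bash
python3 - <<'E'
from h import *
np.set_printoptions(precision=4,suppress=True)
d=np.load('w1.npz');im=d['im'];v=im.copy()
for n,s,z,tol in(('stone',(318,178),.026,22),('mid',(436,37),.006,25),('awl',(506,209),.006,25),('plate',(378,300),.007,60)):
    k=blob(im,s,tol);cv2.drawContours(v,[k],-1,(255,0,0),1)
    P=np.array([plane(d,q[0],z,True)[:2] for q in k]).astype(np.float32)*1000
    r=cv2.minAreaRect(P);print(n,cen(k).round(1),np.round(r[0],1),np.round(r[1],1),round(r[2],1),'ell',[np.round(e,1) for e in cv2.fitEllipse(P)])
cv2.imwrite('pics/m2.png',v[:,:,::-1])
print(im[300,378],im[310,400],im[330,430],im[290,340])
# stone height: same corners in wrist and top views
ct=get_calibration('top'); T=camera('top')
x,r=tri([ray(ct,cen(blob(T,(336,226),18))),ray(d,cen(blob(im,(318,178),22)),fish=True)]);print('stone top',x,r)
E
```

```text
stone [318. 178.] [427.9 -90.3] [109.8  49.1] 65.0 ell [array([428. , -89.9]), array([ 54.2, 136. ]), np.float64(155.0)]
mid [436.2  38.2] [607.6  -8.8] [ 95.5 118. ] 73.6 ell [array([608.7,  -4.6]), array([ 99.8, 121.8]), np.float64(73.8)]
awl [504.2 209.2] [ 622.5 -225.9] [115.9 116.8] 19.8 ell [array([ 622.4, -226.4]), array([115. , 117.1]), np.float64(39.4)]
plate [196.1 156.7] [157.2 -14.7] [595.2 741.3] 79.5 ell [array([215.3, -87.7]), array([498.1, 647.3]), np.float64(96.8)]
[167 122  48] [223 166  66] [36 36 40] [239 191 129]
stone top [ 0.4361 -0.0819  0.0655] [np.float64(0.003913794580491736), np.float64(0.003913794580491766)]
```

View pics/m2.png

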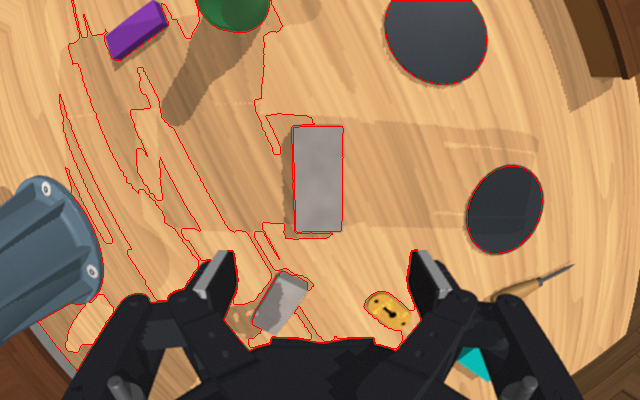

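```bash
python3 -c "
from h import *
go(.43,-.0912,.024,-25)"
```

```text
t 1.9 pos [ 0.432  -0.0889  0.1996] psi -24.9 F [-0.   0.2 -0.2] open 1.0 ROW [-0.3  -0.06 17.56] [-0.001 -0.     0.002]
```

Emit:
{"method": "apply_moves", "body": {
  "moves": [
    [[-0.1, 0, 5, 0, 0, 0, 1], [-0.1, 0, 10, 0, 0, 0, 1], [-0.1, 0, 14, 0, 0, 0, 1], [-0.1, 0, 16.5, 0, 0, 0, 1], [-0.1, 0, 17.6, 0, 0, 0, 1], [-0.1, 0, 17.6, 0, 0, 0, 0.3], [-0.1, 0, 17.6, 0, 0, 0, 0.3], [-0.1, 0, 17.6, 0, 0, 0, 0.3]]
  ]
}}

```text
time_s: 2.7
eef_pos: [0.433, -0.0906, 0.0258]
eef_rot: [0.001, 0.843, 0.539, 0.0]
wrist_force: [-0.3, -0.3, -2.5]
opening: 0.57
```

Emit:
{"method": "apply_moves", "body": {
  "moves": [
    [[0, 0, 0, 0, 0, 0, 0.3], [0, 0, 0, 0, 0, 0, 0.3], [0, 0, 0, 0, 0, 0, 0.3], [0, 0, 0, 0, 0, 0, 0.3]]
  ]
}}

```text
time_s: 3.1
eef_pos: [0.4331, -0.0908, 0.0257]
eef_rot: [0.001, 0.843, 0.538, 0.001]
wrist_force: [-1.9, 3.4, 6.4]
opening: 0.573
```

```bash
python3 -c "
from h import *
go(.6245,-.228,.15,90)"
```

```text
t 3.1 pos [ 0.4331 -0.0908  0.0257] psi -24.9 F [-1.9  3.4  6.4] open 0.573 ROW [ -4.41  23.16 -12.38] [ 2.000e-03 -1.000e-03  1.137e+00]
```

Emit:
{"method": "apply_moves", "body": {
  "moves": [
    [[0, 0, -3, 0, 0, 0, 0.3], [0, 0, -7, 0, 0, 0, 0.3], [-1, 4, -11, 0, 0, 0.14, 0.3], [-2, 8, -12.4, 0, 0, 0.28, 0.3], [-3, 12, -12.4, 0, 0, 0.42, 0.3], [-4, 16, -12.4, 0, 0, 0.56, 0.3], [-4.4, 20, -12.4, 0, 0, 0.7, 0.3], [-4.4, 23, -12.4, 0, 0, 0.84, 0.3]]
  ]
}}

```text
time_s: 3.9
eef_pos: [0.6241, -0.2293, 0.149]
eef_rot: [0.001, 0.99, 0.144, 0.001]
wrist_force: [0.2, 0.7, -3.0]
opening: 0.571
```

```bash
python3 -c "
from h import *
go(.6245,-.228,.10,90)"
```

```text
t 3.9 pos [ 0.6241 -0.2293  0.149 ] psi -73.4 F [ 0.2  0.7 -3. ] open 0.571 ROW [ 0.07 -0.12  4.9 ] [ 0.002 -0.002  0.29 ]
```

Emit:
{"method": "apply_moves", "body": {
  "moves": [
    [[0, 0, 2, 0, 0, 0.145, 0.3], [0, -0.1, 5, 0, 0, 0.29, 0.3], [0, -0.1, 8, 0, 0, 0.29, 0.3], [0, -0.1, 8, 0, 0, 0.29, 0.3], [0, -0.1, 8, 0, 0, 0.29, 0.3]]
  ]
}}

```text
time_s: 4.4
eef_pos: [0.6219, -0.2262, 0.0683]
eef_rot: [-0.0, 1.0, 0.004, -0.0]
wrist_force: [-0.3, -0.4, -2.8]
opening: 0.567
```

```bash
python3 -c "
from h import *
go(.6245,-.228,.0317,90)
c=get_calibration('wrist');im=camera('wrist');cv2.imwrite('pics/w2.png',im[:,:,::-1]);np.savez('w2',im=im,**c)"
```

```text
t 4.4 pos [ 0.6219 -0.2262  0.0683] psi -89.6 F [-0.3 -0.4 -2.8] open 0.567 ROW [0.26 0.19 3.66] [-0.     0.001  0.007]
```

View pics/w2.png

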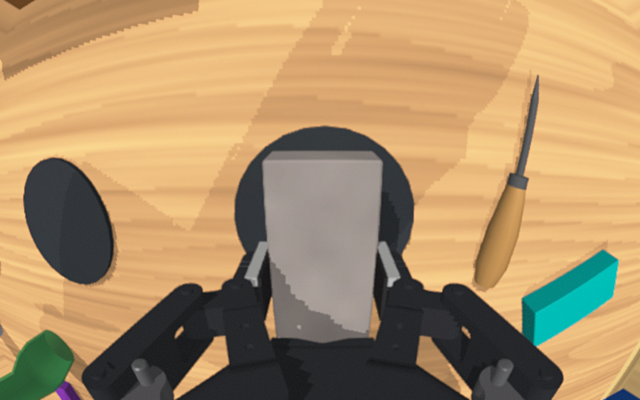

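Slate arc: top (324,126), left (235,210), right (413,210). Stone's front top edge is at about (267..382,152). Working out the circle and the stone's offset from it.

```bash
python3 - <<'E'
from h import *
np.set_printoptions(precision=4,suppress=True)
d=np.load('w2.npz');im=d['im']
g=cv2.cvtColor(im,cv2.COLOR_RGB2GRAY)
m=((g<75)*255).astype(np.uint8);P=[]
for r in range(128,232,4):
    c=np.where(m[r,200:450])[0]+200
    for q in ((c[0],r),(c[-1]+1,r)): P.append(plane(d,q,.006,True)[:2])
P=np.array(P)
s=np.linalg.lstsq(np.c_[2*P,np.ones(len(P))],(P**2).sum(1),rcond=None)[0]
print('slate',s[:2],'r',np.sqrt(s[2]+s[:2]@s[:2]))
zt=.0683+.0003
for p in((263,161),(382,161),(322,161)):print(plane(d,p,zt,True))
E
```

```text
slate [ 0.6241 -0.2281] r 0.05902690289613555
[ 0.6742 -0.202   0.0686]
[ 0.6745 -0.251   0.0686]
[ 0.6742 -0.2263  0.0686]
```

Emit:
{"method": "apply_moves", "body": {
  "moves": [
    [[0.3, 0.1, 1.5, 0, 0, 0, 0.3], [0.5, 0.2, 2.8, 0, 0, 0, 0.3], [0.5, 0.2, 3.3, 0, 0, 0, 0.3], [0.5, 0.2, 3.5, 0, 0, 0, 0.3], [0.5, 0.2, 3.6, 0, 0, 0, 0.3], [0.5, 0.2, 3.6, 0, 0, 0, 0.3]]
  ]
}}

```text
time_s: 5.05
eef_pos: [0.6273, -0.2284, 0.0321]
eef_rot: [0.0, 1.0, 0.003, 0.0]
wrist_force: [0.5, -0.1, -4.0]
opening: 0.567
```

Emit:
{"method": "apply_moves", "body": {
  "moves": [
    [[0, 0, 0.05, 0, 0, 0, 0.3], [0, 0, 0.1, 0, 0, 0, 0.3], [0, 0, 0.1, 0, 0, 0, 0.3]]
  ]
}}

```text
time_s: 5.35
eef_pos: [0.6275, -0.2286, 0.0318]
eef_rot: [0.0, 1.0, 0.003, 0.0]
wrist_force: [-1.8, 1.8, 2.2]
opening: 0.57
```

Contact: the force went from -4 to +2 N. Releasing and rising.

Emit:
{"method": "apply_moves", "body": {
  "moves": [
    [[0, 0, 0, 0, 0, 0, 0.65], [0, 0, 0, 0, 0, 0, 1], [0, 0, 0, 0, 0, 0, 1], [0, 0, -3, 0, 0, 0, 1], [0, 0, -7, 0, 0, 0, 1], [0, 0, -12, 0, 0, 0, 1], [0, 0, -12, 0, 0, 0, 1]]
  ]
}}

```text
time_s: 6.05
eef_pos: [0.6316, -0.2308, 0.1602]
eef_rot: [0.004, 1.0, 0.003, 0.006]
wrist_force: [-0.0, -1.4, 0.9]
opening: 1.002
```

```bash
python3 - <<'E'
from h import *
np.set_printoptions(precision=4,suppress=True)
d=get_calibration('wrist');im=camera('wrist');cv2.imwrite('pics/w3.png',im[:,:,::-1])
# stone in wrist view: flood from the pixel where it is expected
f=200/np.tan(np.radians(d['vertical_fov'])/2)
v=np.array(d['R'])@np.array([.624,-.228,.032])+d['t'];th=np.arctan2(np.hypot(v[0],v[1]),v[2]);u=v[:2]/np.hypot(*v[:2])*th*f+[d['cx'],d['cy']];print('px',u)
k=blob(im,tuple(int(a) for a in u),25)
P=np.array([plane(d,q[0],.032,True)[:2] for q in k]).astype(np.float32)*1000;print('stone wrist',cv2.minAreaRect(P))
# plate in top and scene: yellow mask
ct=get_calibration('top');cs=get_calibration('scene');T=camera('top');S=camera('scene');out=[]
for n,I,c,s in(('top',T,ct,(404,231)),('scene',S,cs,(218,255))):
    h=cv2.cvtColor(I,cv2.COLOR_RGB2HSV);x,y=s;w=h[y-18:y+19,x-22:x+23]
    bg=np.median(w.reshape(-1,3),0);print(bg)
    m=((w[:,:,1]>bg[1]+35)&(w[:,:,2]>60)|(w[:,:,2]<55)).astype(np.uint8)*255
    m=cv2.morphologyEx(m,cv2.MORPH_CLOSE,np.ones((5,5)))
    K=max(cv2.findContours(m,0,1)[0],key=cv2.contourArea)+np.array([x-22,y-18])
    hull=cv2.convexHull(K);p=cen(hull);out.append(ray(c,p))
    P=np.array([plane(c,q[0],.007)[:2] for q in hull]).astype(np.float32)*1000
    print(n,p,cv2.minAreaRect(P))
print(tri(out))
E
```

```text
px [317.0241 203.6886]
stone wrist ((626.1613159179688, -228.7819366455078), (110.13124084472656, 48.82837677001953), 0.6281217932701111)
[ 16.  85. 169.]
top [403.8348 231.1642] ((436.800537109375, -294.1593322753906), (26.24776840209961, 64.1906509399414), 18.231599807739258)
[ 15. 129. 147.]
scene [217.8709 255.1113] ((442.18927001953125, -292.3182373046875), (36.40565490722656, 73.3809585571289), 21.379167556762695)
(array([ 0.4376, -0.2934,  0.0022]), [np.float64(0.0010576772035420922), np.float64(0.0010576772035420495)])
```

View pics/w3.png

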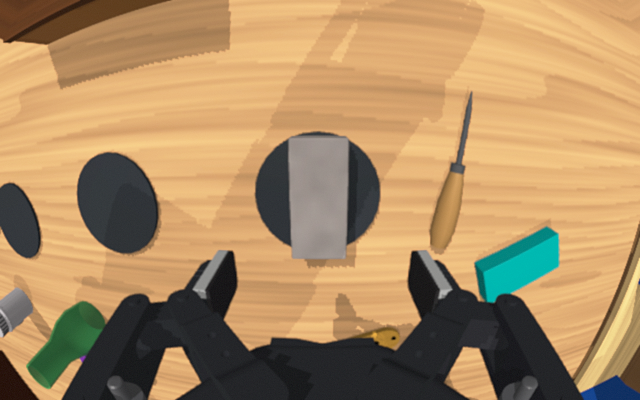

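Stone rests at (0.626,-0.229), 0.6° off straight, 2 mm from the slate centre, well set. Plate at (0.438,-0.293), near table height. Going above it.

```bash
python3 -c "
from h import *
go(.438,-.293,.15,20)"
```

```text
t 6.2 pos [ 0.6271 -0.2283  0.1513] psi -89.6 F [-0.5 -0.1 -0.5] open 1.001 ROW [-18.96   6.34   0.12] [-0.000e+00 -1.000e-03  1.229e+00]
```

Emit:
{"method": "apply_moves", "body": {
  "moves": [
    [[-4, 1, 0, 0, 0, 0.14, 1], [-8, 2.5, 0, 0, 0, 0.28, 1], [-12, 4, 0, 0, 0, 0.42, 1], [-16, 5.5, 0, 0, 0, 0.56, 1], [-19, 6.3, 0.1, 0, 0, 0.7, 1], [-19, 6.3, 0.1, 0, 0, 0.84, 1], [-19, 6.3, 0.1, 0, 0, 0.98, 1], [-19, 6.3, 0.1, 0, 0, 1.12, 1]]
  ]
}}

```text
time_s: 7.0
eef_pos: [0.4362, -0.2919, 0.1481]
eef_rot: [-0.0, 0.847, -0.531, -0.002]
wrist_force: [0.2, 0.4, -0.7]
opening: 0.999
```

Emit:
{"method": "apply_moves", "body": {
  "moves": [
    [[0, 0, 0, 0, 0, 0.11, 1], [0, 0, 0, 0, 0, 0.11, 1], [0, 0, 0, 0, 0, 0.11, 1]]
  ]
}}

```text
time_s: 7.3
eef_pos: [0.4369, -0.292, 0.1487]
eef_rot: [-0.0, 0.82, -0.573, -0.001]
wrist_force: [-0.8, -0.4, 0.2]
opening: 0.999
```

```bash
python3 - <<'E'
from h import *
go(.438,-.293,.15,20)
d=get_calibration('wrist');im=camera('wrist');np.savez('w4',im=im,**d)
h=cv2.cvtColor(im,cv2.COLOR_RGB2HSV);w=h[80:300,200:440];bg=np.median(w.reshape(-1,3),0);print(bg)
m=((w[:,:,1]>bg[1]+40)|(w[:,:,2]<45)).astype(np.uint8)*255
m=cv2.morphologyEx(cv2.morphologyEx(m,cv2.MORPH_OPEN,np.ones((3,3))),cv2.MORPH_CLOSE,np.ones((9,9)))
K=max(cv2.findContours(m,0,1)[0],key=cv2.contourArea)+np.array([200,80]);H=cv2.convexHull(K)
v=im.copy();cv2.drawContours(v,[H],-1,(255,0,0),1);cv2.imwrite('pics/w4.png',v[:,:,::-1])
P=np.array([plane(d,q[0],.007,True)[:2] for q in H]).astype(np.float32)*1000
print(cen(H),cv2.minAreaRect(P),cen(P.reshape(-1,1,2)))
E
```

```text
t 7.3 pos [ 0.4369 -0.292   0.1487] psi -159.9 F [-0.8 -0.4  0.2] open 0.999 ROW [ 0.13 -0.07 -0.13] [0.001 0.002 0.002]
[ 15. 124. 216.]
[322.76044732 187.41521156] ((435.88409423828125, -293.07379150390625), (32.78279113769531, 71.85822296142578), 20.71930694580078) [ 435.82098921 -292.98970601]
```

View pics/w4.png

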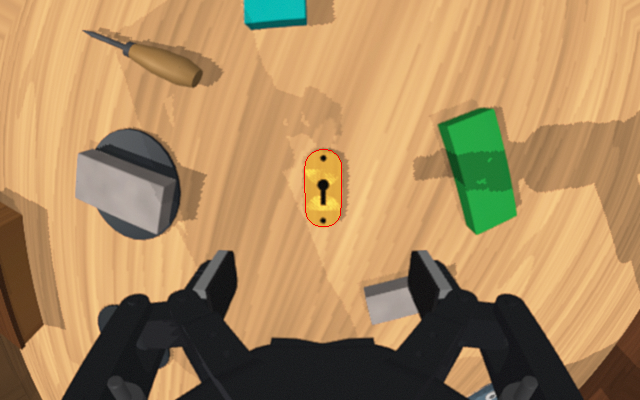

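Plate centred at (323,187), outlined 72x33 mm, at (0.436,-0.293), yaw in line with the jaws. Descending with jaws half closed.

Emit:
{"method": "apply_moves", "body": {
  "moves": [
    [[0.1, 0.1, 4, 0, 0, 0, 0.55], [0.1, 0.1, 8, 0, 0, 0, 0.55], [0.1, 0.1, 11, 0, 0, 0, 0.55], [0.1, 0.1, 12, 0, 0, 0, 0.55], [0.1, 0.1, 12.5, 0, 0, 0, 0.55], [0.1, 0.1, 12.7, 0, 0, 0, 0.55], [0.1, 0.1, 12.7, 0, 0, 0, 0.55]]
  ]
}}

```text
time_s: 8.05
eef_pos: [0.4377, -0.2947, 0.0242]
eef_rot: [0.0, 0.819, -0.574, 0.001]
wrist_force: [-0.8, 0.2, 0.3]
opening: 0.549
```

Emit:
{"method": "apply_moves", "body": {
  "moves": [
    [[0, 0, 0.1, 0, 0, 0, 0.5], [0, 0, 0.2, 0, 0, 0, 0.5], [0, 0, 0.3, 0, 0, 0, 0.5], [0, 0, 0.3, 0, 0, 0, 0.5]]
  ]
}}

```text
time_s: 8.45
eef_pos: [0.437, -0.2939, 0.0201]
eef_rot: [0.0, 0.819, -0.574, 0.0]
wrist_force: [-0.8, -0.6, -0.1]
opening: 0.502
```

Emit:
{"method": "apply_moves", "body": {
  "moves": [
    [[0, 0, 0, 0, 0, 0, 0.2], [0, 0, 0, 0, 0, 0, 0.2], [0, 0, 0, 0, 0, 0, 0.2], [0, 0, 0, 0, 0, 0, 0.2], [0, 0, -0.5, 0, 0, 0, 0.2], [0, 0, -1, 0, 0, 0, 0.2], [0, 0, -1, 0, 0, 0, 0.2]]
  ]
}}

```text
time_s: 9.15
eef_pos: [0.4374, -0.2943, 0.0307]
eef_rot: [0.0, 0.819, -0.574, 0.001]
wrist_force: [-0.4, -0.5, -0.4]
opening: 0.368
```

Emit:
{"method": "apply_moves", "body": {
  "moves": [
    [[0, 0, -3, 0, 0, 0, 0.2], [0, 0, -7, 0, 0, 0, 0.2], [0, 0, -10, 0, 0, 0, 0.2], [0, 0, -12, 0, 0, 0, 0.2], [0, 0, -12, 0, 0, 0, 0.2]]
  ]
}}

```text
time_s: 9.65
eef_pos: [0.4385, -0.2955, 0.1533]
eef_rot: [0.001, 0.819, -0.574, 0.003]
wrist_force: [0.3, -0.4, -1.3]
opening: 0.373
```

```bash
python3 - <<'E'
from h import *
go(.626,-.2288,.15,90)
d=get_calibration('wrist');im=camera('wrist');np.savez('w5',im=im,**d);cv2.imwrite('pics/w5.png',cv2.resize(im[100:340,180:460],None,fx=2,fy=2)[:,:,::-1])
E
```

```text
t 9.65 pos [ 0.4385 -0.2955  0.1533] psi -160.1 F [ 0.3 -0.4 -1.3] open 0.373 ROW [  0.12 -19.9    0.38] [ 1.000e-03 -7.000e-03 -1.223e+00]
```

View pics/w5.png

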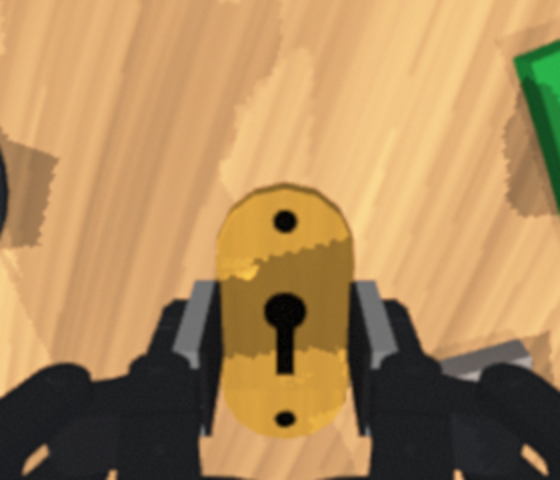

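Plate held level, centred between the pads (keyhole at crop (285,315)). Carrying it over the stone.

Emit:
{"method": "apply_moves", "body": {
  "moves": [
    [[0, -3, 0, 0, 0, -0.14, 0.2], [0, -6, 0, 0, 0, -0.28, 0.2], [0, -9, 0, 0, 0, -0.42, 0.2], [0, -12, 0, 0, 0, -0.56, 0.2], [0, -15, 0, 0, 0, -0.7, 0.2], [0, -18, 0, 0, 0, -0.84, 0.2], [0, -19.9, 0, 0, 0, -0.98, 0.2], [0.1, -19.9, 0, 0, 0, -1.12, 0.2]]
  ]
}}

```text
time_s: 10.5
eef_pos: [0.6253, -0.225, 0.1469]
eef_rot: [-0.001, 0.999, -0.048, -0.001]
wrist_force: [-0.0, 0.6, -0.8]
opening: 0.367
```

Emit:
{"method": "apply_moves", "body": {
  "moves": [
    [[0, 0, 1, 0, 0, -0.1, 0.2], [0, 0, 4, 0, 0, -0.1, 0.2], [0, 0, 7, 0, 0, -0.1, 0.2], [0, 0, 7, 0, 0, -0.1, 0.2], [0, 0, 7, 0, 0, -0.1, 0.2]]
  ]
}}

```text
time_s: 11.0
eef_pos: [0.6231, -0.2263, 0.0779]
eef_rot: [-0.001, 1.0, -0.002, -0.002]
wrist_force: [-0.3, 0.3, -0.6]
opening: 0.373
```

```bash
python3 - <<'E'
from h import *
go(.626,-.2288,.0521,90)
d=get_calibration('wrist');im=camera('wrist');np.savez('w6',im=im,**d);cv2.imwrite('pics/w6.png',cv2.resize(im[80:380,140:500],None,fx=2,fy=2)[:,:,::-1])
E
```

```text
t 11.0 pos [ 0.6231 -0.2263  0.0779] psi -90.2 F [-0.3  0.3 -0.6] open 0.373 ROW [0.3  0.25 2.58] [-0.002  0.004 -0.003]
```

View pics/w6.png

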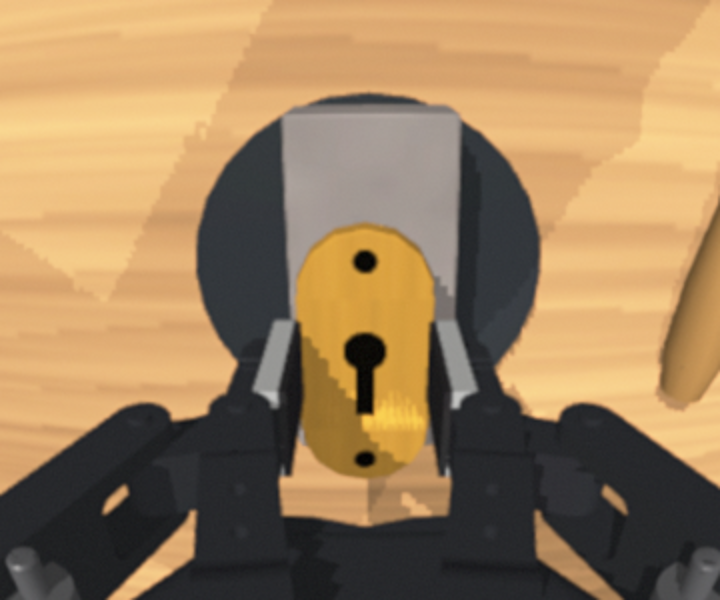

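```bash
python3 - <<'E'
from h import *
d=np.load('w6.npz')
for n,p,z in(('plate front',(365,225),.0648),('plate rear',(365,477),.0648),('stone front',(371,113),.032),('slate L',(198,250),.006),('slate R',(540,250),.006)):
    print(n,plane(d,(140+p[0]/2,80+p[1]/2),z,True).round(4))
E
```

```text
plate front [ 0.658  -0.2272  0.0648]
plate rear [ 0.584  -0.2269  0.0648]
stone front [ 0.6803 -0.2289  0.032 ]
slate L [ 0.6316 -0.1697  0.006 ]
slate R [ 0.6312 -0.2872  0.006 ]
```

Emit:
{"method": "apply_moves", "body": {
  "moves": [
    [[0.4, 0.2, 1, 0, 0, 0, 0.2], [0.4, 0.2, 1.8, 0, 0, 0, 0.2], [0.4, 0.2, 2.2, 0, 0, 0, 0.2], [0.4, 0.2, 2.4, 0, 0, 0, 0.2], [0.4, 0.2, 2.5, 0, 0, 0, 0.2], [0.4, 0.2, 2.5, 0, 0, 0, 0.2]]
  ]
}}

```text
time_s: 11.65
eef_pos: [0.6284, -0.2291, 0.055]
eef_rot: [0.0, 1.0, -0.002, -0.0]
wrist_force: [0.0, 0.2, 0.1]
opening: 0.372
```

Emit:
{"method": "apply_moves", "body": {
  "moves": [
    [[0, 0, 0.1, 0, 0, 0, 0.2], [0, 0, 0.1, 0, 0, 0, 0.2]]
  ]
}}

```text
time_s: 11.85
eef_pos: [0.6284, -0.2291, 0.0542]
eef_rot: [0.0, 1.0, -0.002, 0.0]
wrist_force: [0.3, -0.1, -1.5]
opening: 0.366
```

Emit:
{"method": "apply_moves", "body": {
  "moves": [
    [[0, 0, 0.1, 0, 0, 0, 0.2], [0, 0, 0.1, 0, 0, 0, 0.2]]
  ]
}}

```text
time_s: 12.05
eef_pos: [0.6283, -0.229, 0.053]
eef_rot: [-0.0, 1.0, -0.002, -0.0]
wrist_force: [-0.1, 0.0, -1.2]
opening: 0.373
```

Emit:
{"method": "apply_moves", "body": {
  "moves": [
    [[0, 0, 0.1, 0, 0, 0, 0.2], [0, 0, 0.1, 0, 0, 0, 0.2]]
  ]
}}

```text
time_s: 12.25
eef_pos: [0.6284, -0.2291, 0.0525]
eef_rot: [0.0, 1.0, -0.002, 0.0]
wrist_force: [-1.3, 0.6, 3.8]
opening: 0.373
```

Contact. Releasing, rising, then measuring chimney and tin.

Emit:
{"method": "apply_moves", "body": {
  "moves": [
    [[0, 0, 0, 0, 0, 0, 0.6], [0, 0, 0, 0, 0, 0, 0.6], [0, 0, -1, 0, 0, 0, 0.6], [0, 0, -4, 0, 0, 0, 0.8], [0, 0, -8, 0, 0, 0, 1], [0, 0, -13, 0, 0, 0, 1], [0, 0, -14, 0, 0, 0, 1]]
  ]
}}

```text
time_s: 12.95
eef_pos: [0.6317, -0.2308, 0.2005]
eef_rot: [0.003, 1.0, -0.001, 0.005]
wrist_force: [0.4, -1.4, -0.1]
opening: 1.0
```

```bash
python3 - <<'E'
from h import *
np.set_printoptions(precision=4,suppress=True)
d=get_calibration('wrist');im=camera('wrist');cv2.imwrite('pics/w7.png',im[:,:,::-1])
ct=get_calibration('top');cs=get_calibration('scene');T=camera('top');S=camera('scene')
def green(I,box):
    x0,y0,x1,y1=box;h=cv2.cvtColor(I[y0:y1,x0:x1],cv2.COLOR_RGB2HSV);m=cv2.inRange(h,(50,110,20),(85,255,255))
    return max(cv2.findContours(m,0,1)[0],key=cv2.contourArea)+np.array([x0,y0])
# chimney axis: in the top view the bulge outline (z .035); in scene view bottom and top ends
kt=green(T,(240,195,295,245));ks=green(S,(325,125,375,195))
print('T bbox',cv2.boundingRect(kt),'S bbox',cv2.boundingRect(ks))
p=ks[:,0,:];
for y in (p[:,1].min(),p[:,1].min()+10,p[:,1].max()-14,p[:,1].max()):
    r=p[abs(p[:,1]-y)<=1]; print('S row',y,r[:,0].min(),r[:,0].max())
print('rim S z.14',plane(cs,((p[p[:,1]<p[:,1].min()+6][:,0].min()+p[p[:,1]<p[:,1].min()+6][:,0].max())/2,p[:,1].min()+4),.14))
v=np.hstack([cv2.resize(T[185:255,225:305],None,fx=4,fy=4),cv2.resize(S[125:195,310:390],None,fx=4,fy=4)]);cv2.imwrite('pics/ch.png',v[:,:,::-1])
E
```

```text
Traceback (most recent call last):
ValueError: max() iterable argument is empty
```

View pics/w7.png

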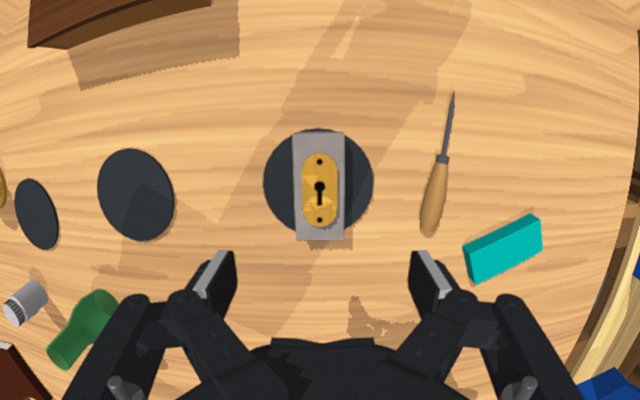

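The plate sits centred on the stone (320,188). Moving above the chimney for a look down.

```bash
python3 -c "
from h import *
go(.435,.105,.28,90)"
```

```text
t 13.1 pos [ 0.6288 -0.2293  0.1932] psi -90.2 F [-0.7  0.4 -0.3] open 0.999 ROW [-19.47 -33.35  -8.76] [ 0.001 -0.002 -0.003]
```

Emit:
{"method": "apply_moves", "body": {
  "moves": [
    [[-1, -2, -4, 0, 0, 0, 1], [-4, -6, -8, 0, 0, 0, 1], [-19.5, -33.3, -8.8, 0, 0, 0, 1], [-19.5, -33.3, -8.8, 0, 0, 0, 1], [-19.5, -33.3, -8.8, 0, 0, 0, 1], [-19.5, -33.3, -8.8, 0, 0, 0, 1], [-19.5, -33.3, -8.8, 0, 0, 0, 1], [-19.5, -33.3, -8.8, 0, 0, 0, 1]]
  ]
}}

```text
time_s: 13.9
eef_pos: [0.4444, 0.0841, 0.2763]
eef_rot: [-0.0, 1.0, -0.002, -0.002]
wrist_force: [1.3, 0.6, 0.6]
opening: 0.998
```

Emit:
{"method": "apply_moves", "body": {
  "moves": [
    [[0, 0, 0, 0, 0, 0, 1], [0, 0, 0, 0, 0, 0, 1], [0, 0, 0, 0, 0, 0, 1]]
  ]
}}

```text
time_s: 14.2
eef_pos: [0.4468, 0.0821, 0.2775]
eef_rot: [0.0, 1.0, -0.002, -0.001]
wrist_force: [-0.0, 0.4, 0.2]
opening: 1.001
```

```bash
python3 - <<'E'
from h import *
go(.435,.105,.28,90)
d=get_calibration('wrist');im=camera('wrist');np.savez('w8',im=im,**d);cv2.imwrite('pics/w8.png',im[:,:,::-1])
E
```

```text
t 14.2 pos [0.4468 0.0821 0.2775] psi -90.2 F [-0.   0.4  0.2] open 1.001 ROW [-1.19 -2.29 -0.25] [ 0.     0.002 -0.004]
```

View pics/w8.png

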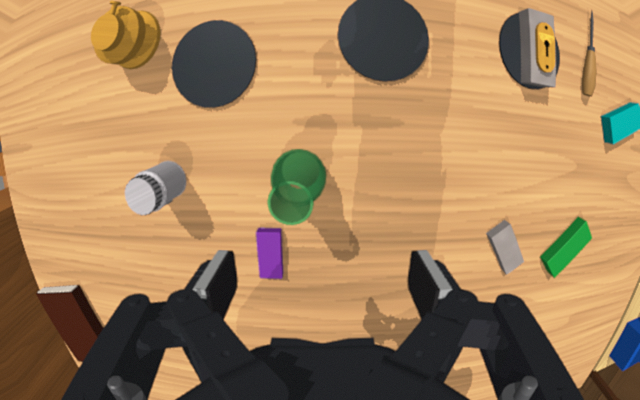

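Wrist view: chimney rim centre (291,202), about 46 px across; bulge (299,178); tin cap top (143,197); lamp-side slate (214,64); middle slate (383,38); purple block (270,254).

```bash
python3 - <<'E'
from h import *
np.set_printoptions(precision=4,suppress=True)
d=np.load('w8.npz');im=d['im']
print('cam',-d['R'].T@d['t'])
print('rim',plane(d,(291,202),.14,True),'w',plane(d,(269,202),.14,True)-plane(d,(314,202),.14,True))
print('bulge',plane(d,(299,177),.035,True), 'w',plane(d,(271,177),.035,True)-plane(d,(326.5,177),.035,True))
print('cap',plane(d,(143,196),.086,True))
for n,s in(('lampslate',(214,64)),('mid',(383,38))):
    k=blob(im,s,25);P=np.array([plane(d,q[0],.006,True)[:2] for q in k]).astype(np.float32)*1000
    print(n,[np.round(e,1) for e in cv2.fitEllipse(P)],np.round(cv2.minEnclosingCircle(P)[0],1))
E
```

```text
cam [0.5229 0.0813 0.4016]
rim [0.4358 0.1093 0.14  ] w [0.0001 0.0405 0.    ]
bulge [0.4329 0.1097 0.035 ] w [0.0005 0.0682 0.    ]
cap [0.4255 0.2972 0.086 ]
lampslate [array([581.3, 224.2]), array([115. , 116.5]), np.float64(160.1)] [582.  224.4]
mid [array([609.6,   2. ]), array([112.3, 116.5]), np.float64(11.7)] [612.2   2.4]
```

Emit:
{"method": "apply_moves", "body": {
  "moves": [
    [[-1.2, -2.7, 0, 0, 0, 0, 1], [-1.2, -2.7, 4, 0, 0, 0, 1], [-1.2, -2.7, 8, 0, 0, 0, 1], [-1.2, -2.7, 8, 0, 0, 0, 1], [-1.2, -2.7, 8, 0, 0, 0, 1]]
  ]
}}

```text
time_s: 14.75
eef_pos: [0.4351, 0.1088, 0.1986]
eef_rot: [0.0, 1.0, -0.003, -0.001]
wrist_force: [0.2, -0.7, 0.7]
opening: 1.003
```

```bash
python3 - <<'E'
from h import *
go(.435,.1095,.112,90)
d=get_calibration('wrist');im=camera('wrist');np.savez('w9',im=im,**d);cv2.imwrite('pics/w9.png',im[:,:,::-1])
E
```

```text
t 14.75 pos [0.4351 0.1088 0.1986] psi -90.3 F [ 0.2 -0.7  0.7] open 1.003 ROW [ 0.01 -0.07  8.66] [ 0.     0.002 -0.005]
```

View pics/w9.png

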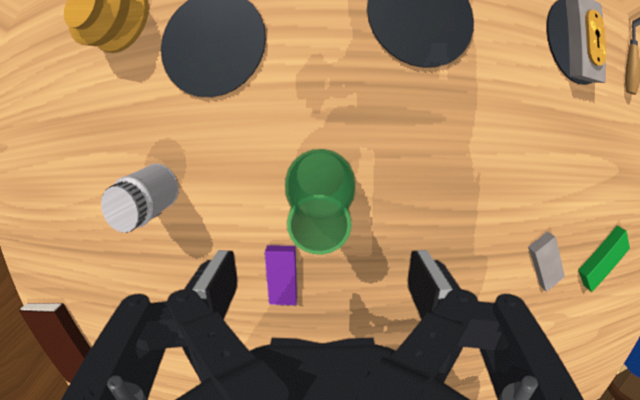

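Rim at (320,224), in line between the pads (centre column 322). Descending and gripping the neck.

Emit:
{"method": "apply_moves", "body": {
  "moves": [
    [[0, 0, 3, 0, 0, 0, 1], [0, 0, 6, 0, 0, 0, 1], [0, 0, 8, 0, 0, 0, 1], [0, 0, 8.6, 0, 0, 0, 1], [0, 0, 8.6, 0, 0, 0, 1], [0, 0, 8.6, 0, 0, 0, 0.7], [0, 0, 8.6, 0, 0, 0, 0.4], [0, 0, 8.6, 0, 0, 0, 0.3]]
  ]
}}

```text
time_s: 15.6
eef_pos: [0.4359, 0.1097, 0.1139]
eef_rot: [0.0, 1.0, -0.002, 0.001]
wrist_force: [0.2, 0.8, -0.3]
opening: 0.513
```

Emit:
{"method": "apply_moves", "body": {
  "moves": [
    [[0, 0, 0, 0, 0, 0, 0.3], [0, 0, 0, 0, 0, 0, 0.3], [0, 0, 0, 0, 0, 0, 0.3], [0, 0, 0, 0, 0, 0, 0.3]]
  ]
}}

```text
time_s: 16.0
eef_pos: [0.436, 0.1098, 0.114]
eef_rot: [-0.0, 1.0, -0.002, 0.001]
wrist_force: [-0.3, 0.9, 5.7]
opening: 0.483
```

Emit:
{"method": "apply_moves", "body": {
  "moves": [
    [[0, 0, -1, 0, 0, 0, 0.3], [0, 0, -4, 0, 0, 0, 0.3], [0, 0, -7, 0, 0, 0, 0.3], [2, -2, -8, 0, 0, 0, 0.3], [5, -4, -8, 0, 0, 0, 0.3], [8, -7, -8, 0, 0, 0, 0.3], [11, -9, -8, 0, 0, 0, 0.3], [13, -10.5, -8, 0, 0, 0, 0.3]]
  ]
}}

```text
time_s: 16.8
eef_pos: [0.5668, 0.2157, 0.1933]
eef_rot: [-0.0, 1.0, -0.001, 0.0]
wrist_force: [0.6, -0.7, -0.1]
opening: 0.48
```

Emit:
{"method": "apply_moves", "body": {
  "moves": [
    [[1, -0.7, 0, 0, 0, 0, 0.3], [1.6, -1, 1, 0, 0, 0, 0.3], [1.6, -1, 3, 0, 0, 0, 0.3], [1.6, -1, 4, 0, 0, 0, 0.3], [1.6, -1, 4, 0, 0, 0, 0.3]]
  ]
}}

```text
time_s: 17.3
eef_pos: [0.5793, 0.2236, 0.1502]
eef_rot: [0.001, 1.0, -0.002, -0.003]
wrist_force: [-0.6, 0.6, -2.7]
opening: 0.483
```

```bash
python3 - <<'E'
from h import *
go(.582,.2245,.1205,90)
d=get_calibration('wrist');im=camera('wrist');np.savez('w10',im=im,**d);cv2.imwrite('pics/w10.png',im[:,:,::-1])
E
```

```text
t 17.3 pos [0.5793 0.2236 0.1502] psi -90.2 F [-0.6  0.6 -2.7] open 0.483 ROW [ 0.28 -0.1   2.97] [ 0.001  0.005 -0.004]
```

View pics/w10.png

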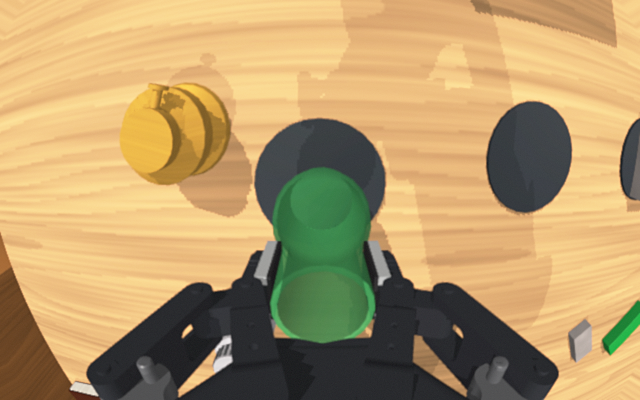

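Chimney held upright over the slate: arc top (320,119), left (255,180), right (385,180); bulge centred at about (322,214). Fitting the circle.

```bash
python3 - <<'E'
from h import *
d=np.load('w10.npz')
g=cv2.cvtColor(d['im'],cv2.COLOR_RGB2GRAY);P=[]
for r in range(122,200,4):
    c=np.where(g[r,240:400]<75)[0]+240
    for q in((c[0],r),(c[-1]+1,r)):P.append(plane(d,q,.006,True)[:2])
P=np.array(P);s=np.linalg.lstsq(np.c_[2*P,np.ones(len(P))],(P**2).sum(1),rcond=None)[0]
print('slate',s[:2],'r',np.sqrt(s[2]+s[:2]@s[:2]))
print('bulge front',plane(d,(322,168),.0712,True),'L',plane(d,(274,214),.0712,True),'R',plane(d,(370.5,214),.0712,True))
E
```

```text
slate [0.58188606 0.22469436] r 0.058465819003397736
bulge front [0.6114209  0.22290268 0.0712    ] L [0.57859838 0.25693528 0.0712    ] R [0.57827821 0.18877734 0.0712    ]
```

Emit:
{"method": "apply_moves", "body": {
  "moves": [
    [[0.3, -0.2, 1, 0, 0, 0, 0.3], [0.3, -0.2, 2, 0, 0, 0, 0.3], [0.3, -0.2, 2.5, 0, 0, 0, 0.3], [0.3, -0.2, 2.7, 0, 0, 0, 0.3], [0.3, -0.2, 2.8, 0, 0, 0, 0.3], [0.3, -0.2, 2.8, 0, 0, 0, 0.3]]
  ]
}}

```text
time_s: 17.95
eef_pos: [0.5844, 0.2262, 0.1248]
eef_rot: [-0.0, 1.0, -0.002, 0.0]
wrist_force: [0.4, 0.1, -1.5]
opening: 0.485
```

Emit:
{"method": "apply_moves", "body": {
  "moves": [
    [[0, 0, 0.1, 0, 0, 0, 0.3], [0, 0, 0.1, 0, 0, 0, 0.3]]
  ]
}}

```text
time_s: 18.15
eef_pos: [0.5844, 0.2263, 0.1239]
eef_rot: [-0.0, 1.0, -0.002, 0.0]
wrist_force: [0.2, 0.7, -2.5]
opening: 0.482
```

Emit:
{"method": "apply_moves", "body": {
  "moves": [
    [[0, 0, 0.1, 0, 0, 0, 0.3], [0, 0, 0.1, 0, 0, 0, 0.3]]
  ]
}}

```text
time_s: 18.35
eef_pos: [0.5843, 0.2262, 0.1227]
eef_rot: [0.0, 1.0, -0.002, -0.0]
wrist_force: [0.5, 0.4, -1.6]
opening: 0.478
```

Emit:
{"method": "apply_moves", "body": {
  "moves": [
    [[0, 0, 0.1, 0, 0, 0, 0.3], [0, 0, 0.1, 0, 0, 0, 0.3]]
  ]
}}

```text
time_s: 18.55
eef_pos: [0.5843, 0.2262, 0.1216]
eef_rot: [0.0, 1.0, -0.002, -0.0]
wrist_force: [-0.5, 0.3, -1.9]
opening: 0.481
```

Emit:
{"method": "apply_moves", "body": {
  "moves": [
    [[0, 0, 0.1, 0, 0, 0, 0.3], [0, 0, 0.1, 0, 0, 0, 0.3]]
  ]
}}

```text
time_s: 18.75
eef_pos: [0.5842, 0.2262, 0.1205]
eef_rot: [0.0, 1.0, -0.002, -0.0]
wrist_force: [-0.0, -0.0, -2.6]
opening: 0.481
```

Emit:
{"method": "apply_moves", "body": {
  "moves": [
    [[0, 0, 0.05, 0, 0, 0, 0.3], [0, 0, 0.05, 0, 0, 0, 0.3]]
  ]
}}

```text
time_s: 18.95
eef_pos: [0.5844, 0.2262, 0.1203]
eef_rot: [0.0, 1.0, -0.002, 0.0]
wrist_force: [0.5, 1.0, -1.2]
opening: 0.481
```

Emit:
{"method": "apply_moves", "body": {
  "moves": [
    [[0, 0, 0.1, 0, 0, 0, 0.3], [0, 0, 0.1, 0, 0, 0, 0.3]]
  ]
}}

```text
time_s: 19.15
eef_pos: [0.5847, 0.2263, 0.1201]
eef_rot: [-0.0, 1.0, -0.002, 0.0]
wrist_force: [-1.9, -0.5, 4.0]
opening: 0.482
```

Contact. Releasing and rising straight up.

Emit:
{"method": "apply_moves", "body": {
  "moves": [
    [[0, 0, 0, 0, 0, 0, 0.6], [0, 0, 0, 0, 0, 0, 0.8], [0, 0, 0, 0, 0, 0, 1], [0, 0, 0, 0, 0, 0, 1], [0, 0, -3, 0, 0, 0, 1], [0, 0, -7, 0, 0, 0, 1], [0, 0, -12, 0, 0, 0, 1], [0, 0, -14, 0, 0, 0, 1]]
  ]
}}

```text
time_s: 19.95
eef_pos: [0.5864, 0.2267, 0.265]
eef_rot: [-0.001, 1.0, -0.002, 0.004]
wrist_force: [-0.5, 0.5, 0.4]
opening: 1.004
```

```bash
python3 -c "
from h import *
go(.427,.300,.2,0)"
```

```text
t 19.95 pos [0.5864 0.2267 0.265 ] psi -90.2 F [-0.5  0.5  0.4] open 1.004 ROW [-16.01  -7.27   6.39] [ 0.005 -0.007 -1.574]
```

Emit:
{"method": "apply_moves", "body": {
  "moves": [
    [[-4, -2, 0, 0, 0, 0, 1], [-8, -4, 0, 0, 0, 0, 1], [-12, -6, 0, 0, 0, 0, 1], [-16, -7.3, 2, 0, 0, 0, 1], [-16, -7.3, 6.4, 0, 0, 0, 1], [-16, -7.3, 6.4, 0, 0, 0, 1], [-16, -7.3, 6.4, 0, 0, 0, 1], [-16, -7.3, 6.4, 0, 0, 0, 1]]
  ]
}}

```text
time_s: 20.75
eef_pos: [0.4265, 0.2999, 0.1971]
eef_rot: [-0.0, 1.0, -0.002, 0.001]
wrist_force: [0.8, 0.6, -0.5]
opening: 1.001
```

```bash
python3 - <<'E'
from h import *
go(.427,.300,.045,90)
d=get_calibration('wrist');im=camera('wrist');np.savez('w11',im=im,**d)
f=200/np.tan(np.radians(d['vertical_fov'])/2)
v=np.array(d['R'])@np.array([.427,.30,.086])+d['t'];th=np.arctan2(np.hypot(v[0],v[1]),v[2]);u=v[:2]/np.hypot(*v[:2])*th*f+[d['cx'],d['cy']];print('px',u)
k=blob(im,tuple(int(a) for a in u),25);print(cv2.boundingRect(k))
P=np.array([plane(d,q[0],.086,True)[:2] for q in k]).astype(np.float32)*1000;print(cv2.fitEllipse(P))
cv2.drawContours(im,[k],-1,(255,0,0),1);cv2.imwrite('pics/w11.png',im[:,:,::-1])
E
```

```text
t 20.75 pos [0.4265 0.2999 0.1971] psi -90.2 F [ 0.8  0.6 -0.5] open 1.001 ROW [1.000e-02 0.000e+00 1.521e+01] [-0.001 -0.003 -0.004]
px [321.3951731  199.15577857]
(290, 175, 56, 54)
((424.8863830566406, 303.2483825683594), (44.11402893066406, 44.26658630371094), 119.37732696533203)
```

Emit:
{"method": "apply_moves", "body": {
  "moves": [
    [[0, -0.3, 4, 0, 0, 0, 1], [0, -0.3, 8, 0, 0, 0, 1], [0, -0.3, 12, 0, 0, 0, 1], [0, -0.3, 14.5, 0, 0, 0, 1], [0, -0.3, 15.2, 0, 0, 0, 1], [0, -0.3, 15.2, 0, 0, 0, 0.8], [0, -0.3, 15.2, 0, 0, 0, 0.6], [0, -0.3, 15.2, 0, 0, 0, 0.4]]
  ]
}}

```text
time_s: 21.6
eef_pos: [0.4267, 0.3036, 0.0457]
eef_rot: [-0.001, 1.0, -0.002, 0.002]
wrist_force: [1.8, 0.9, 4.1]
opening: 0.616
```

Emit:
{"method": "apply_moves", "body": {
  "moves": [
    [[0, 0, 0, 0, 0, 0, 0.4], [0, 0, 0, 0, 0, 0, 0.4], [0, 0, 0, 0, 0, 0, 0.4], [0, 0, 0, 0, 0, 0, 0.4]]
  ]
}}

```text
time_s: 22.0
eef_pos: [0.4268, 0.3036, 0.0457]
eef_rot: [-0.001, 1.0, -0.002, 0.002]
wrist_force: [0.0, 0.1, 7.1]
opening: 0.619
```

```bash
python3 -c "
from h import *
go(.612,.001,.19,90)"
```

```text
t 22.0 pos [0.4268 0.3036 0.0457] psi -90.2 F [0.  0.1 7.1] open 0.619 ROW [ 18.69  30.17 -14.4 ] [-0.002 -0.005 -0.003]
```

Tin held (52.6 mm). Carrying round by y first, to stay clear of the glass.

Emit:
{"method": "apply_moves", "body": {
  "moves": [
    [[0, 0, -2, 0, 0, 0, 0.4], [0, 0, -6, 0, 0, 0, 0.4], [0, 3, -9, 0, 0, 0, 0.4], [0, 7, -10, 0, 0, 0, 0.4], [0, 11.5, -10, 0, 0, 0, 0.4], [0, 16, -10, 0, 0, 0, 0.4], [0, 20, -10, 0, 0, 0, 0.4], [1, 24, -10, 0, 0, 0, 0.4]]
  ]
}}

```text
time_s: 22.8
eef_pos: [0.4328, 0.0614, 0.1438]
eef_rot: [-0.0, 1.0, -0.001, 0.0]
wrist_force: [0.1, 0.5, -2.0]
opening: 0.615
```

Emit:
{"method": "apply_moves", "body": {
  "moves": [
    [[4, 2, 0, 0, 0, 0, 0.4], [8, 4, 0, 0, 0, 0, 0.4], [12, 5.5, 0, 0, 0, 0, 0.4], [15, 6.1, 0, 0, 0, 0, 0.4], [17, 6.1, 1, 0, 0, 0, 0.4], [17.6, 6.1, 4, 0, 0, 0, 0.4], [17.6, 6.1, 6, 0, 0, 0, 0.4], [17.6, 6.1, 6, 0, 0, 0, 0.4]]
  ]
}}

```text
time_s: 23.6
eef_pos: [0.6071, 0.0016, 0.0801]
eef_rot: [-0.001, 1.0, -0.002, -0.003]
wrist_force: [-0.7, 1.0, -2.6]
opening: 0.616
```

```bash
python3 - <<'E'
from h import *
go(.612,.001,.0517,90)
d=get_calibration('wrist');im=camera('wrist');np.savez('w12',im=im,**d);cv2.imwrite('pics/w12.png',im[:,:,::-1])
g=cv2.cvtColor(im,cv2.COLOR_RGB2GRAY);P=[]
for r in range(120,200,4):
    c=np.where(g[r,220:430]<75)[0]+220
    if len(c): print(r,c[0],c[-1],end=' | ')
E
```

```text
t 23.6 pos [0.6071 0.0016 0.0801] psi -90.2 F [-0.7  1.  -2.6] open 0.616 ROW [0.51 0.06 2.84] [-0.001  0.006 -0.003]
124 298 344 | 128 286 356 | 132 279 363 | 136 273 369 | 140 266 375 | 144 262 380 | 148 258 383 | 152 254 387 | 156 251 391 | 160 249 393 | 164 247 395 | 168 244 397 | 172 242 399 | 176 241 401 | 180 240 402 | 184 239 403 | 188 238 404 | 192 237 405 | 196 237 405 |
```

View pics/w12.png

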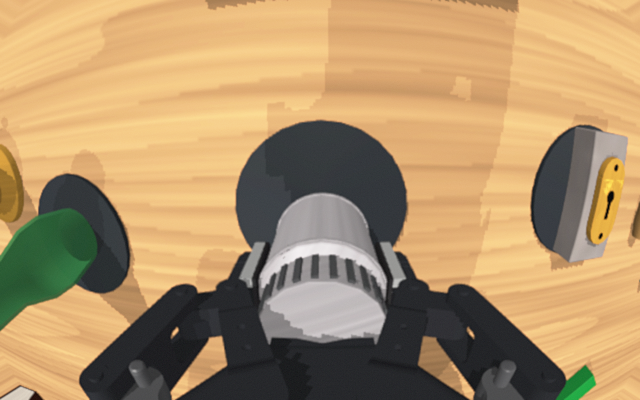

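Slate symmetric about column 321, tin held upright with its foot's front edge at (322,193); chimney upright on its slate at left, plate on stone at right.

```bash
python3 - <<'E'
from h import *
d=np.load('w12.npz')
g=cv2.cvtColor(d['im'],cv2.COLOR_RGB2GRAY);P=[]
for r in range(124,200,4):
    c=np.where(g[r,220:430]<75)[0]+220
    for q in((c[0],r),(c[-1]+1,r)):P.append(plane(d,q,.006,True)[:2])
P=np.array(P);s=np.linalg.lstsq(np.c_[2*P,np.ones(len(P))],(P**2).sum(1),rcond=None)[0]
print('slate',s[:2],'r',np.sqrt(s[2]+s[:2]@s[:2]))
p=plane(d,(322,193),.0344,True);print('tin',p-[.027,0,0])
E
```

```text
slate [0.61214102 0.00165188] r 0.058761861490782
tin [0.60481046 0.00109368 0.0344    ]
```

Emit:
{"method": "apply_moves", "body": {
  "moves": [
    [[0.3, 0, 1, 0, 0, 0, 0.4], [0.6, 0, 1.8, 0, 0, 0, 0.4], [0.6, 0, 2.3, 0, 0, 0, 0.4], [0.6, 0, 2.5, 0, 0, 0, 0.4], [0.6, 0, 2.6, 0, 0, 0, 0.4], [0.6, 0, 2.6, 0, 0, 0, 0.4]]
  ]
}}

```text
time_s: 24.25
eef_pos: [0.6156, 0.0011, 0.0573]
eef_rot: [0.0, 1.0, -0.002, 0.0]
wrist_force: [-1.0, 0.5, -2.0]
opening: 0.615
```

Emit:
{"method": "apply_moves", "body": {
  "moves": [
    [[0, 0, 0.1, 0, 0, 0, 0.4], [0, 0, 0.1, 0, 0, 0, 0.4]]
  ]
}}

```text
time_s: 24.45
eef_pos: [0.6157, 0.0011, 0.0563]
eef_rot: [0.0, 1.0, -0.002, 0.0]
wrist_force: [0.2, 0.4, -2.8]
opening: 0.618
```

Emit:
{"method": "apply_moves", "body": {
  "moves": [
    [[0, 0, 0.1, 0, 0, 0, 0.4], [0, 0, 0.1, 0, 0, 0, 0.4]]
  ]
}}

```text
time_s: 24.65
eef_pos: [0.6156, 0.0011, 0.0551]
eef_rot: [-0.0, 1.0, -0.002, -0.0]
wrist_force: [-0.4, 0.6, -1.7]
opening: 0.62
```

Emit:
{"method": "apply_moves", "body": {
  "moves": [
    [[-0.2, 0, 0.1, 0, 0, 0, 0.4], [-0.2, 0, 0.2, 0, 0, 0, 0.4], [-0.2, 0, 0.2, 0, 0, 0, 0.4]]
  ]
}}

```text
time_s: 24.95
eef_pos: [0.6134, 0.0012, 0.053]
eef_rot: [-0.0, 1.0, -0.002, -0.0]
wrist_force: [-0.2, -0.4, -2.2]
opening: 0.616
```

Emit:
{"method": "apply_moves", "body": {
  "moves": [
    [[0, 0, 0.1, 0, 0, 0, 0.4], [0, 0, 0.1, 0, 0, 0, 0.4]]
  ]
}}

```text
time_s: 25.15
eef_pos: [0.6136, 0.0011, 0.0521]
eef_rot: [-0.0, 1.0, -0.002, -0.0]
wrist_force: [-0.1, 0.4, -0.7]
opening: 0.618
```

Emit:
{"method": "apply_moves", "body": {
  "moves": [
    [[0, 0, 0.05, 0, 0, 0, 0.4], [0, 0, 0.05, 0, 0, 0, 0.4]]
  ]
}}

```text
time_s: 25.35
eef_pos: [0.6137, 0.0011, 0.0518]
eef_rot: [0.0, 1.0, -0.002, 0.0]
wrist_force: [-0.9, 1.0, -0.4]
opening: 0.619
```

Emit:
{"method": "apply_moves", "body": {
  "moves": [
    [[0, 0, 0.1, 0, 0, 0, 0.4], [0, 0, 0.1, 0, 0, 0, 0.4]]
  ]
}}

```text
time_s: 25.55
eef_pos: [0.6138, 0.0011, 0.0518]
eef_rot: [0.0, 1.0, -0.002, -0.0]
wrist_force: [-3.9, 0.2, 6.6]
opening: 0.617
```

Contact. Release, rise, back off.

Emit:
{"method": "apply_moves", "body": {
  "moves": [
    [[0, 0, 0, 0, 0, 0, 0.75], [0, 0, 0, 0, 0, 0, 1], [0, 0, 0, 0, 0, 0, 1], [0, 0, -3, 0, 0, 0, 1], [0, 0, -7, 0, 0, 0, 1], [0, 0, -12, 0, 0, 0, 1], [0, 0, -17, 0, 0, 0, 1], [0, 0, -20, 0, 0, 0, 1]]
  ]
}}

```text
time_s: 26.35
eef_pos: [0.6151, 0.0009, 0.2556]
eef_rot: [0.001, 1.0, -0.002, 0.003]
wrist_force: [1.0, -0.5, 0.2]
opening: 0.997
```

Emit:
{"method": "apply_moves", "body": {
  "moves": [
    [[-4, 0, 0, 0, 0, 0, 1], [-8, 0, 0, 0, 0, 0, 1], [-12, 0, 0, 0, 0, 0, 1], [-15, 0, 0, 0, 0, 0, 1], [-15, 0, 0, 0, 0, 0, 1], [-15, 0, 0, 0, 0, 0, 1], [-15, 0, 0, 0, 0, 0, 1]]
  ]
}}

```text
time_s: 27.05
eef_pos: [0.4646, 0.0014, 0.2511]
eef_rot: [0.0, 1.0, -0.002, 0.001]
wrist_force: [0.7, 0.5, -0.3]
opening: 1.001
```

```bash
python3 - <<'E'
from h import *
go(.5,0,.25,90)
d=get_calibration('wrist');im=camera('wrist');S=camera('scene');T=camera('top');np.savez('w13',im=im,S=S,T=T,**d)
v=np.vstack([cv2.resize(im[:,:],(480,300)),cv2.resize(S[80:360,150:500],(480,290))])
cv2.imwrite('pics/fin.png',v[:,:,::-1])
E
```

```text
t 27.05 pos [0.4646 0.0014 0.2511] psi -90.2 F [ 0.7  0.5 -0.3] open 1.001 ROW [3.54 0.13 0.12] [ 0.    -0.001 -0.003]
```

View pics/fin.png

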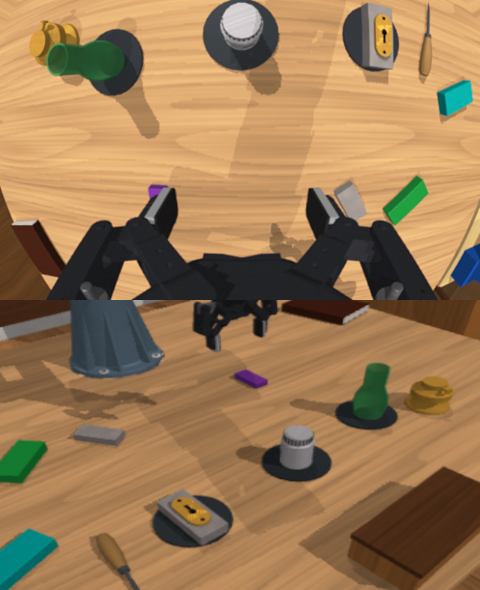

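All four stand on their slates, chimney upright by the lamp, tin in the middle, plate on stone by the awl. One numeric check of the tin and chimney, then hand in.

```bash
python3 - <<'E'
from h import *
np.set_printoptions(precision=4,suppress=True)
D=np.load('w13.npz');S,T,im=D['S'],D['T'],D['im'];ct=get_calibration('top');cs=get_calibration('scene')
f=200/np.tan(np.radians(53.43289)/2)
def pix(c,X):
    v=np.array(c['R'])@X+c['t'];f=200/np.tan(np.radians(c['vertical_fov'])/2);return v[:2]/v[2]*f+[c['cx'],c['cy']]
r=[]
for n,I,c in(('top',T,ct),('scene',S,cs)):
    u=pix(c,np.array([.612,.001,.086]));k=blob(I,tuple(int(round(a)) for a in u),30);print(n,u,cen(k),cv2.boundingRect(k));r.append(ray(c,cen(k)))
print('tin cap',tri(r))
# chimney in scene: green silhouette, foot and rim centre columns
for n,I,c in(('scene',S,cs),('top',T,ct)):
    h=cv2.cvtColor(I,cv2.COLOR_RGB2HSV);m=cv2.inRange(h,(45,80,15),(90,255,255))
    u=pix(c,np.array([.583,.225,.07]));K=[k for k in cv2.findContours(m,0,1)[0] if cv2.contourArea(k)>100]
    k=min(K,key=lambda k:np.hypot(*(cen(k)-u)));print(n,'expect foot/mid/rim',[pix(c,np.array([.583,.225,z])).round(1) for z in(0.006,.076,.146)],'seen',cen(k),cv2.boundingRect(k))
E
```

```text
top [308.1366 158.7403] [235.2695 269.5563] (119, 119, 218, 281)
scene [366.4447 208.7943] [367.6385 207.6206] (358, 201, 20, 14)
tin cap (array([ 0.3191,  0.2771, -0.2815]), [np.float64(0.03685633040769386), np.float64(0.036856330407693844)])
scene expect foot/mid/rim [array([416.3, 188.3]), array([420.1, 167.2]), array([424.3, 143.9])] seen [421.1091 170.3743] (407, 141, 27, 55)
top expect foot/mid/rim [array([234.5, 170.7]), array([229.4, 163.8]), array([223.7, 156.1])] seen [428.1291 278.3591] (409, 260, 39, 38)
```

```bash
python3 -c "
from bench import *
hand_in()"
```

```text
the job is handed in; nothing more can be done
```

The job is handed in, after about 27 s of the 125 s allowed; no verdict is reported.

- **Stone and plate:** The stone is on the slate by the awl. After release the wrist camera put it about 2 mm from the slate's centre and 0.6° off straight. The plate is on top of it, face up. I judged its centring only by eye in the wrist picture after release; I did not measure it there.
- **Chimney and tin:** The glass chimney is upright on the slate by the lamp foot, and the tin is on the middle slate. In the scene camera both match their target positions to about 1–3 pixels, a few millimetres. Each of the four things was let go only once the wrist force showed contact with the surface below.
- **Last picture:** The gripper is clear of everything. All four things are standing, and the awl and lamp foot look unmoved; I did not measure those two again.
- **Checks that failed or disagreed:**
    - The final top-view check of the tin and chimney failed because the colour masks caught other things. Those two positions therefore rest on the scene view and on the wrist camera's slate measurements before release.
    - Across cameras, the positions of the same points differed by 2–8 mm. I used the close wrist views to decide.

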